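# Stop collar round the bend of a cranked shift lever

## Robot

A 7-joint arm with a two-finger parallel gripper is mounted at the origin on a cart in front of the work surface, level with it; the furniture and walls round the work are solid. World frame = base frame: x ahead of the robot, y to its left, z up, the work surface at z = 0. Lengths are in m, angles in rad, forces in N, time in s.
With the tool pointing down it reaches from about 0.4 to 0.85 m from the base axis. Payload 10.4 kg.
Tool frame: the origin (TCP) lies on the centre line of the jaws, within the pads' length; the fingertips stand 11 mm ahead of it and the grasp point (between the pads) lies 8 mm behind it (tip_reach is the distance from the TCP to the fingertips, in m); z points along the fingers, y is the line along which they close (so a half turn about z gives the same grasp; the last joint's range is limited). The gripper opens to 85 mm and grips with 20 to 120 N. Pads are 22 mm wide; open, the fingers measure 114 mm over their backs; the gripper's body (76 mm by 85 mm) begins 54 mm behind the grasp point. The pads swing forward as they close: fully open they stand 13 mm farther back than shut.
Start: joints at [-1.139, 0.332, -0.065, 1.46, 0.022, 1.35, -0.088], TCP at [0.275, 0.561, 0.22] pointing down, gripper open.
Joint ranges: [-2.6, 2.6], [-0.5, 2.12], [-1.47, 1.34], [0.16, 2.42], [-1.27, 4.41], [0.06, 2.06], [-2.6, 2.6]. Speed limits (rad/s): [2.22, 2.22, 2.79, 2.79, 3.14, 3.14, 3.14].

## Interface

Orientations are given as a unit quaternion [x, y, z, w].
In Python, from workcell import get_obs, camera, hand_in, tip_reach gives the robot as it stands. The module is installed in compiled form; this text tells all that it offers.
- The arm moves only by the tool move_arm, never from a script. Its argument "plan" is a list of rows, each an object with "delta_pos": the shift along the tool's x, y, z in m, a list of three; "turn": the turn, a rotation vector about the tool's x, y, z in rad, a list of three; "fingers": the closure, from 0 (fully open) to 1 (shut). A call has 1 to 12 rows; each row is the pose to reach, as a shift and turn from the pose commanded when the call began, along the tool's axes at that moment; what a row does not reach only later rows make up. A row lasts 1/8 s, in which the tool goes at most 62.5 mm and 10.7 degrees, less where a joint would pass 70% of its speed; a pose out of reach is approached as far as the arm can. A call with a gripper value outside its range is refused whole. The fingers move at their own pace and stop on an object; "force" is the grip in N (left out, the last holds). Time passes only in rows, so rows that repeat a pose let the fingers close. It gives the time, the measured TCP pose, the force, the opening and the grip force at its end, in the units of the state.
- get_obs(): the state, without advancing time (a new reading comes with each control period).
- camera(name): name is "scene" or "side" or "wrist"; returns a dict with "color" (384x512x3 uint8, red, green, blue), "range_z" (384x512 float32, m along the optical axis (not along the pixel's ray), 0 where there is no reading), "fx", "fy", "cx", "cy" (pixels), "R" (3x3) and "t" (3): a world point X has camera coordinates R X + t; the wrist camera has in their place "tool_from_camera" (4x4, takes a point from camera to tool coordinates, whose origin is the TCP and whose axes are the flange's). Camera axes: x right, y down, z forward; pixel columns grow to the right and rows downward; lengths in m; the calibration is good to about 2 mm. A picture is of the moment at which its call begins: read the wrist's pose just before it.
- hand_in(): hands the job in; it is judged then, once.
The state is a dict: "clock": time; "joint_pos": joint angles; "joint_velocities": joint speeds; "tau": joint torques, N m; "position": TCP position; "ee_rot": TCP orientation; "ft_force": force on the tool from outside, world axes, zero at the start; "torque": the same for the moment, N m; "grip_width": opening from 0.0 (shut) to 1.0 (fully open); "grasp_force": force on a finger pad.
Only numpy, scipy, OpenCV 4.12 (cv2) and the standard library are available. Lean on these libraries where they do the work, as an engineer would, in place of code of your own. Each camera call takes 0.05 s, during which the arm holds its last target. There are 200 camera calls.

## Task

The cranked shift lever is held by its shank in the bench clamp. Take the shaft collar out of the vee rest, thread it over the lever's free end and work it along the arm and round the bend without forcing it, until it sits fully home against the shoulder on the shank; then let go of it. Feel your way: the lever's arm is not level, so keep the pushes light (5 N is plenty, and the contact between collar and lever must never pass 20 N), and do not shove the other things on the bench about.

Things in the scene. Friction and masses are not known exactly. Their poses are not given: they have to be found in the camera images.
- stand: Green cast bench clamp fixed to the bench, holding the lever. Base 66 x 120 mm; clamp block 34 mm (x) by 62 mm (y), with its screws 125 mm high. Origin: underside centre, on the bench. x: along the level shank from clamp to bend; z: up. Lever: round steel bar, 21 mm diameter. Shank axis along x at y = 0, z = 95 mm; shoulder (32 mm diameter) x = 35 to 45; straight to x = 85, then the bend.
- shoulder (a point): Centre of the shoulder's face, which looks towards the bend: on the shank's axis, x = 45, z = 95 mm in the clamp's frame, axes as the clamp. The collar is home when its flat face touches this face.
- bend_start (a point): Point on the shank's axis where the bend begins (x = 85, y = 0, z = 95 mm in the clamp's frame, axes as the clamp). The bar's axis turns 60 degrees towards -y there with 50 mm radius (centre of curvature at x = 85, y = -50 mm).
- free_arm (a point): Middle of the straight free arm as if the lever were level (x = 148.3, y = -59.6, z = 95 mm in the clamp's frame, axes as the clamp). The arm is straight 40 mm each way along (0.5, -0.866), then a half-ball end (10.5 mm). The rigid lever is clamped rolled about the shank's axis by an unmeasured angle, up to 0.17 rad either way: the end is up to 16 mm higher or lower, here up to 10 mm.
- vee_rest: Dark steel vee block, 40 mm long (its x, along the vee), 58 mm wide (its y), 40 mm high (z), loose but heavy (0.9 kg). 90 degree vee, 16 mm deep and 32 mm wide at the top. Origin: centre of its underside.
- collar: Dark steel shaft collar with a set screw (the only ring standing on edge, in the vee): 42 mm outside diameter, 14 mm wide, round bore 23 mm clear, about 0.12 kg. Origin: centre of one of its flat faces; its z axis is the bore's axis and points through the collar. It starts with its bore level, along the vee, its middle 54 mm above the bench. Either way round will do.
- collar_mid (a point): Centre of the collar, in the middle of its bore. z axis: along the bore. On the bar it has 1 mm of play all round. Held askew or off the bar's axis it wedges, and a push of 5 N then presses it on the bar with 15 N.
- oil_bottle: Bystander: white oiler bottle with a red nozzle, 40 mm diameter, 105 mm high. Origin at its underside.
- gear: Bystander: small spur gear lying flat, 56 mm diameter, 20 mm high. Origin at its underside.
- chuck_jaw_a: Bystander: upright steel chuck jaw with two bores, 45 x 38 x 72 mm. Origin at its underside.
Things that resemble listed ones, but are neither listed nor needed, are in the scene too. What is shaped like the collar but brown, purple or red is not meant.

How it is judged:
On the way, in this order (a step that is already met when the one before it is completed fails the run):
1. the collar is threaded on the lever's free arm (x of collar_mid in the frame of free_arm between -0.03 and 0.03 m and y of collar_mid in the frame of free_arm between -0.036 and 0.036 m and z of collar_mid in the frame of free_arm between -0.014 and 0.014 m), for 0.1 s.
2. the collar has come round the bend onto the straight shank (x of collar_mid in the frame of shoulder between 0 and 0.035 m and y of collar_mid in the frame of shoulder between -0.004 and 0.004 m and z of collar_mid in the frame of shoulder between -0.004 and 0.004 m), for 0.1 s.
At the end, for the whole second after the job is handed in: The collar is on the shank and against the shoulder (its middle within 9 mm of the shoulder face along the shank, i.e. a gap of at most 2 mm, and within 4 mm of the shank's axis sideways and in height), let go and at rest (x of collar_mid in the frame of shoulder between 0 and 0.009 m and y of collar_mid in the frame of shoulder between -0.004 and 0.004 m and z of collar_mid in the frame of shoulder between -0.004 and 0.004 m and linear speed of collar below 0.02 m/s); the robot touches nothing.
It fails at once if the collar is forced: more than 20 N between the collar and the lever or its clamp (contact force between collar and stand above 20 N).
It fails at once if a bystander (oil bottle, gear or chuck jaw) is shoved more than 30 mm (distance of any of oil_bottle, gear, chuck_jaw_a from where it was at the start of the episode above 0.03 m).
It also fails if it takes over 72 s, if anything falls off the work surface, if the arm or the gripper's body presses on something with over 40 N, if the wrist force passes 120 N, or if a joint passes its speed limit or range.

## Working session

There is one attempt and no reset: what is moved stays moved. The work goes in short steps, Python scripts to look and compute and a tool call to move; the robot and the scene stay as the last step left them, time stands still between calls to the robot, and variables do not carry over. Pictures are saved under pics/ and viewed, at most 10 in all, crops included, and the job is handed in when it is done.

Besides the shell and the picture viewer there is one more tool, called after "Request:" by a JSON object that holds its "name" and its "arguments". move_arm: Moves the arm, as the interface text tells. Its arguments: {"type":"object","properties":{"plan":{"type":"array","items":{"type":"object","properties":{"delta_pos":{"type":"array","items":{"type":"number"}},"turn":{"type":"array","items":{"type":"number"}},"fingers":{"type":"number"}}}},"force":{"type":"number"}},"required":["plan"]}

```bash
mkdir -p pics
python3 - <<'E'
from workcell import *
import cv2,numpy as np,pickle
o=get_obs();print({k:np.round(v,3) for k,v in o.items()},tip_reach)
d={}
for n in("scene","side"):
    c=camera(n);d[n]=c;print(n,c["fx"],c["cx"],c["cy"],np.round(-c["R"].T@c["t"],3),np.round(c["R"],3).tolist())
    cv2.imwrite(f"pics/{n}0.png",c["color"][...,::-1])
pickle.dump(d,open("d0.pkl","wb"))
E
```

```text
{'clock': np.float64(0.0), 'joint_pos': array([-1.139,  0.333, -0.065,  1.461,  0.022,  1.35 , -0.089]), 'joint_velocities': array([-0.001,  0.001,  0.002, -0.002, -0.   ,  0.002, -0.   ]), 'tau': array([-0.0000e+00, -6.2544e+01,  4.9000e-02, -3.9160e+01,  1.6000e-02,
        1.0000e-02, -0.0000e+00]), 'position': array([0.274, 0.561, 0.22 ]), 'ee_rot': array([ 0.225,  0.974, -0.001, -0.   ]), 'ft_force': array([-0.092,  0.307,  0.204]), 'torque': array([ 0.025, -0.008, -0.04 ]), 'grasp_force': np.float64(0.0), 'grip_width': np.float64(1.004)} 0.011
scene 407.96545042267104 250.66037426912692 189.5062184828261 [-0.172 -0.521  0.513] [[0.54, -0.841, -0.024], [-0.413, -0.24, -0.879], [0.734, 0.484, -0.477]]
side 428.9052286804177 256.1557540154885 193.2335114437304 [ 0.146 -1.059  0.524] [[0.948, -0.319, -0.0], [-0.124, -0.368, -0.922], [0.294, 0.874, -0.388]]
```

View pics/scene0.png

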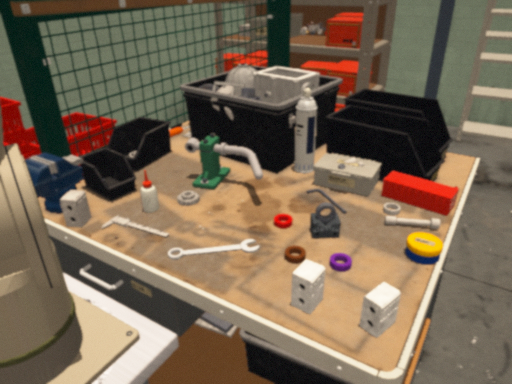

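View pics/side0.png

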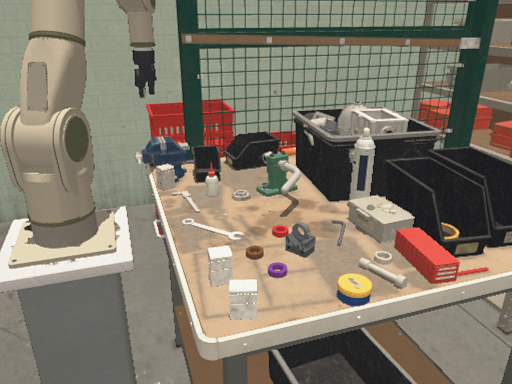

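The scene shows the green clamp at (210,165) with the lever running to (258,172), and the vee with the collar at (324,220). In the side view, the clamp is at (277,175), the lever end near (290,190) and the vee at (300,240).

```bash
cat > h.py <<'E'
import numpy as np,cv2,pickle
from scipy.spatial.transform import Rotation as Ro
def cloud(c):
    z=c["range_z"];v,u=np.indices(z.shape)
    P=np.stack([(u-c["cx"])/c["fx"]*z,(v-c["cy"])/c["fy"]*z,z],-1)
    W=(P-c["t"])@c["R"]; W[z==0]=np.nan
    return W
E
python3 - <<'E'
from h import *
d=pickle.load(open("d0.pkl","rb"))
ims=[]
for n,(u0,v0,u1,v1),(a0,b0,a1,b1) in(("scene",(185,125,275,195),(300,190,360,245)),("side",(250,140,310,220),(275,210,330,260))):
    c=d[n];W=cloud(c);im=c["color"]
    hsv=cv2.cvtColor(im,cv2.COLOR_RGB2HSV)
    g=(hsv[...,0]>60)&(hsv[...,0]<90)&(hsv[...,1]>110)
    m=np.zeros_like(g);m[v0:v1,u0:u1]=1
    P=W[g&m&(W[...,2]<.14)&(W[...,2]>.0)]
    P=P[~np.isnan(P).any(1)]
    print(n,"green",len(P),np.percentile(P,[2,50,98],0).round(3).tolist())
    B=W[~g&m&(W[...,2]>.06)&(W[...,2]<.13)];print("bar",len(B),np.percentile(B,[2,50,98],0).round(3).tolist())
    m[:]=0;m[b0:b1,a0:a1]=1
    V=W[m&(W[...,2]>.015)&(W[...,2]<.09)];print("vee",len(V),np.percentile(V,[2,50,98],0).round(3).tolist())
    np.savez(f"pc_{n}.npz",P=P,B=B,V=V)
    for (x0,y0,x1,y1) in((u0,v0,u1,v1),(a0,b0,a1,b1)):
        ims.append(cv2.resize(im[y0:y1,x0:x1],(390,290),interpolation=cv2.INTER_CUBIC))
cv2.imwrite("pics/crops.png",np.vstack([np.hstack(ims[:2]),np.hstack(ims[2:])])[...,::-1])
E
```

```text
scene green 703 [[0.556, 0.089, 0.008], [0.594, 0.112, 0.044], [0.658, 0.142, 0.117]]
bar 2275 [[0.563, -0.057, 0.062], [0.731, 0.091, 0.093], [0.76, 0.292, 0.125]]
vee 690 [[0.5, -0.279, 0.016], [0.523, -0.248, 0.039], [0.542, -0.216, 0.073]]Traceback (most recent call last):
  File "<stdin>", line 11, in <module>
    return _quantile_unchecked(
        a, q, axis, out, overwrite_input, method, keepdims, weights)
    return _ureduce(a,
                    func=_quantile_ureduce_func,
    ...<5 lines>...
                    overwrite_input=overwrite_input,
                    method=method)
    r = func(a, **kwargs)
    result = _quantile(arr,
                       quantiles=q,
    ...<2 lines>...
                       out=out,
                       weights=wgt)
    slices_having_nans = np.isnan(arr[-1, ...])
                                  ~~~^^^^^^^^^
IndexError: index -1 is out of bounds for axis 0 with size 0
```

Run:
```python
from h import *
d=pickle.load(open("d0.pkl","rb"))
ims=[]
for n,(u0,v0,u1,v1),(a0,b0,a1,b1) in(("scene",(185,125,275,195),(300,190,360,245)),("side",(250,140,310,220),(275,210,330,260))):
    c=d[n];im=c["color"];print(n,(c["range_z"]>0).mean(),W.shape if 0 else "")
    hsv=cv2.cvtColor(im,cv2.COLOR_RGB2HSV)
    g=(hsv[...,0]>60)&(hsv[...,0]<90)&(hsv[...,1]>110)
    print(g[v0:v1,u0:u1].sum(),np.median(c["range_z"][v0:v1,u0:u1]),(c["range_z"][v0:v1,u0:u1]>0).mean())
    if n=="side": print(hsv[175,277],cloud(c)[175,277],cloud(c)[240,300])
    for (x0,y0,x1,y1) in((u0,v0,u1,v1),(a0,b0,a1,b1)):
        ims.append(cv2.resize(im[y0:y1,x0:x1],(390,290),interpolation=cv2.INTER_CUBIC))
cv2.imwrite("pics/crops.png",np.vstack([np.hstack(ims[:2]),np.hstack(ims[2:])])[...,::-1])
```

```text
scene 0.9898630777994791 
706 1.1263373 0.9949206349206349
side 0.995635986328125 
0 1.3456434 0.9958333333333333
[70 79 90] [0.60873004 0.11006667 0.05706113] [ 0.53121304 -0.24281236  0.02589467]
```

View pics/crops.png

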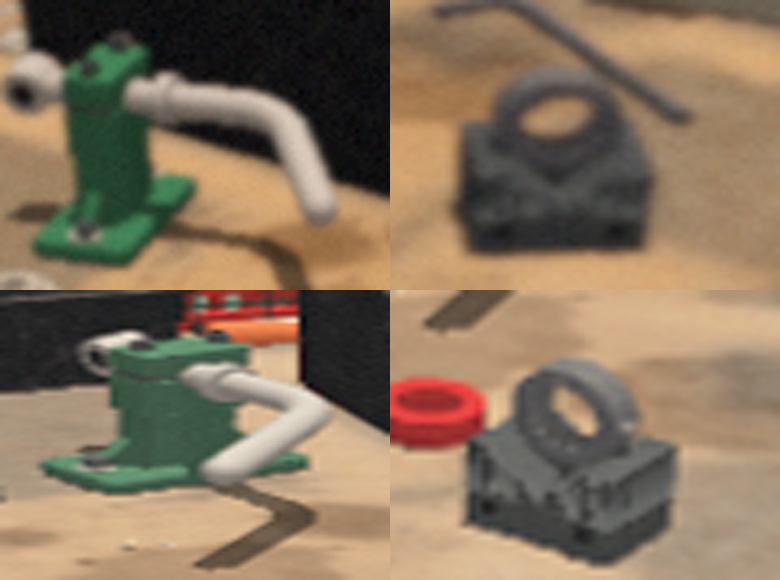

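The crops show the lever bar (light grey) leaving the clamp, with the bend dipping toward the robot, and the collar standing in the vee with its bore facing the scene camera. I'll fit the bar and collar to the depth points.

```bash
cat >> h.py <<'E'
from scipy.optimize import least_squares
def cline(x0,y0,yaw,roll,z0=.095):
    """lever centre line in world from clamp pose; s=arc length from x=45 (shoulder)"""
    s=np.arange(0,.0401+.05236+.0801,.0005)
    pts=[]
    for q in s:
        if q<.04: pts.append([.045+q,0,0])
        elif q<.04+.05236:
            a=(q-.04)/.05; pts.append([.085+.05*np.sin(a),-.05*(1-np.cos(a)),0])
        else:
            r=q-.09236; pts.append([.085+.05*np.sin(np.pi/3)+.5*r,-.025-.866*r,0])
    L=Ro.from_euler('zx',[yaw,roll]).apply(np.array(pts))
    return L+[x0,y0,z0]
def fit_bar(P,p0,r=.0105):
    from scipy.spatial import cKDTree
    f=lambda p:(cKDTree(cline(p[0],p[1],p[2],p[3],p[4])).query(P)[0]-r)
    g=lambda p:np.r_[f(p),(p[4]-.095)/.002*.0]
    return least_squares(g,p0,loss='soft_l1',f_scale=.0015,x_scale=[.01,.01,.1,.1,.01],diff_step=1e-4)
def collar_res(p,P):
    a=np.array([np.cos(p[2]),np.sin(p[2]),0]);D=P-[p[0],p[1],p[3]]
    x=D@a; r=np.linalg.norm(D-np.outer(x,a),axis=1)
    dx=np.abs(x)-.007; dr=np.abs(r-.01625)-.00475
    out=np.hypot(np.maximum(dx,0),np.maximum(dr,0)); ins=np.minimum(np.maximum(dx,dr),0)
    return out+ins
E
python3 - <<'E'
from h import *
d=pickle.load(open("d0.pkl","rb"));BB=[];CC=[]
for n in("scene","side"):
    c=d[n];W=cloud(c);hsv=cv2.cvtColor(c["color"],cv2.COLOR_RGB2HSV)
    z=W[...,2]
    near=(np.hypot(W[...,0]-.65,W[...,1]-.06)<.16)&(z>.06)&(z<.125)
    m=near&(hsv[...,1]<45)&(hsv[...,2]>90)
    m=cv2.erode(m.astype(np.uint8),np.ones((3,3)))>0
    B=W[m];print(n,"bar",len(B),np.percentile(B,[2,50,98],0).round(3).tolist())
    k=(np.hypot(W[...,0]-.523,W[...,1]+.248)<.045)&(z>.0435)&(z<.085)
    C=W[k];print("col",len(C),np.percentile(C,[2,50,98],0).round(3).tolist())
    BB.append(B);CC.append(C)
    k=(np.hypot(W[...,0]-.523,W[...,1]+.248)<.06)&(z>.034)&(z<.042)
    (q,s,a)=cv2.minAreaRect(W[k][:,:2].astype(np.float32)*1000);print("veetop",q,s,a)
pickle.dump((BB,CC),open("bc.pkl","wb"))
for B,C in list(zip(BB,CC))+[(np.vstack(BB),np.vstack(CC))]:
    b=[]
    for yaw in np.arange(-3.14,3.14,.4):
        for off in (.0,):
            r=fit_bar(B,[.6,.11,yaw,0,.095]); b.append((r.cost,r.x,np.median(np.abs(r.fun))))
    b=min(b,key=lambda t:t[0]);print("bar",b[0],b[2],b[1].round(4),"end",cline(*b[1])[-1].round(4))
    b=min([(r.cost,r.x) for yaw in np.arange(0,3.1,.5) for r in[least_squares(collar_res,[.523,-.248,yaw,.054],args=(C,),loss='soft_l1',f_scale=.001)]],key=lambda t:t[0]);print("col",b[0],b[1].round(4),np.median(np.abs(collar_res(b[1],C))))
E
```

```text
scene bar 207 [[0.56, -0.06, 0.088], [0.613, 0.026, 0.1], [0.632, 0.171, 0.11]]
col 198 [[0.515, -0.266, 0.044], [0.528, -0.245, 0.064], [0.541, -0.227, 0.075]]
veetop (531.0735473632812, -245.93093872070312) (43.793479919433594, 58.80696105957031) 31.87923812866211
side bar 198 [[0.559, -0.067, 0.08], [0.616, 0.019, 0.098], [0.633, 0.169, 0.109]]
col 167 [[0.515, -0.267, 0.045], [0.531, -0.252, 0.062], [0.545, -0.233, 0.073]]
veetop (530.5300903320312, -248.23255920410156) (43.96099090576172, 58.15586853027344) 31.4479923248291
bar 0.0024816629234832 0.0028212452300519987 [ 0.5882  0.1554 -1.1007  0.071   0.1148] end [ 0.5803 -0.0369  0.1011]
col 8.03566451936679e-05 [ 0.5315 -0.2457  3.7322  0.0528] 0.0006511989521570663
bar 0.0009340736794017253 0.001984787039972166 [ 0.61    0.1332 -1.2867  0.085   0.1005] end [ 0.5666 -0.0542  0.0846]
col 7.122393303915491e-05 [ 0.5306 -0.2458  0.5632  0.0524] 0.000750929835128345
bar 0.0038237772166675684 0.0021623131530105685 [ 0.6046  0.1382 -1.2287  0.0968  0.1019] end [ 0.5722 -0.0512  0.0835]
col 0.00016299205505076827 [ 0.5311 -0.2457  0.574   0.0525] 0.0006625631899463431
```

```bash
cat >> h.py <<'E'
def fit_iter(B,p,fixz=None,x0=.049):
    p=np.array(p,float)
    for i in range(6):
        X=(B-[p[0],p[1],p[4]])@Ro.from_euler('z',p[2]).as_matrix()
        K=B[(X[:,0]>x0)&(np.abs(X[:,1])<.2)]
        d=fit_bar(K,p);p=d.x
        dist=np.abs(d.fun); B2=B[(X[:,0]>x0)]
    return p,len(K),np.median(np.abs(d.fun)),d.cost
E
python3 - <<'E'
from h import *
BB,CC=pickle.load(open("bc.pkl","rb"))
for B in BB+[np.vstack(BB)]:
    r=fit_iter(B,[.601,.115,-1.27,.1,.095])
    p=r[0];print(r[0].round(4),r[1:], "sh",cline(*p)[0].round(4),"end",cline(*p)[-1].round(4))
    X=Ro.from_euler('zx',p[2:4]).inv().apply(B-[p[0],p[1],p[4]]);print((X[np.argsort(X[:,0])][::12]*1000).astype(int).tolist())
E
```

```text
[ 0.5973  0.1135 -1.2855  0.1865  0.1119] (136, np.float64(0.001072891785436977), np.float64(0.0001445777543337508)) sh [0.6099 0.0711 0.1039] end [ 0.5541 -0.0713  0.0771]
[[-56, 9, -13], [-49, 21, -14], [-42, 17, -16], [18, 8, -12], [32, 6, -1], [40, 14, -3], [51, 13, -2], [70, 14, 2], [77, 9, 0], [99, 6, 8], [111, -6, 9], [120, -19, 10], [127, -34, 11], [133, -37, 11], [139, -41, 10], [146, -70, 7], [152, -66, 10], [158, -81, 9]]
[ 0.6069  0.1064 -1.3845  0.2275  0.1155] (126, np.float64(0.0014266713574005684), np.float64(0.00018364467777978754)) sh [0.6152 0.0633 0.1056] end [ 0.5453 -0.0719  0.0743]
[[-68, -5, -27], [13, 6, -9], [25, 16, -5], [29, 6, -7], [34, 11, -6], [43, 2, -9], [53, 6, -8], [66, 8, -4], [86, 7, 3], [105, 2, 9], [118, -5, 5], [128, -16, 10], [134, -34, 9], [143, -39, 9], [157, -58, 9], [160, -74, 12], [165, -72, 5]]
[ 0.6042  0.1091 -1.3636  0.2156  0.1149] (263, np.float64(0.0012408600474043633), np.float64(0.0003368525095238169)) sh [0.6135 0.0661 0.1055] end [ 0.5465 -0.0708  0.0755]
[[-65, -1, -25], [-58, 9, -16], [-51, 9, -20], [8, 6, -19], [13, 7, -10], [22, 6, -8], [27, 5, -2], [30, 2, -6], [33, 2, -14], [35, 10, -5], [40, 9, -5], [45, 11, -5], [51, 13, -1], [60, 9, -2], [64, 6, -5], [69, 7, 0], [82, 13, 5], [92, 4, 6], [98, 5, 9], [106, -3, 9], [113, -9, 11], [118, -26, 7], [122, -4, 8], [126, -36, 9], [130, -39, 9], [134, -36, 12], [137, -36, 10], [140, -59, 9], [145, -64, 8], [150, -64, 9], [154, -66, 9], [158, -59, 8], [161, -78, 7], [166, -73, 7]]
```

```bash
sed -i "s/'zx'/'ZX'/" h.py
cat > f.py <<'E'
from h import *
BB,CC=pickle.load(open("bc.pkl","rb"))
for B in BB+[np.vstack(BB)]:
    r=fit_iter(B,[.601,.115,-1.27,.1,.095])
    p=r[0];print(r[0].round(4),r[1:], "sh",cline(*p)[0].round(4),"end",cline(*p)[-1].round(4))
E
python3 f.py
```

```text
[ 0.6172  0.1275 -1.3417  0.1655  0.0947] (144, np.float64(0.0008244990596090757), np.float64(7.75202802885947e-05)) sh [0.6274 0.0836 0.0947] end [ 0.5647 -0.0576  0.0792]
[ 0.5956  0.1184 -1.268   0.2538  0.0961] (145, np.float64(0.0017041469137359083), np.float64(0.0002443726747781877)) sh [0.609  0.0755 0.0961] end [ 0.5586 -0.0695  0.0724]
[ 0.6165  0.1282 -1.3386  0.1587  0.0942] (297, np.float64(0.0009355791412530533), np.float64(0.00020126380473302113)) sh [0.6268 0.0844 0.0942] end [ 0.5645 -0.0572  0.0793]
```

```bash
cat >> h.py <<'E'
def Rtool(bore_dir,down=(0,0,-1)):
    x=np.array(bore_dir,float);x/=np.linalg.norm(x);z=np.array(down,float);z-=x*(z@x);z/=np.linalg.norm(z)
    return Ro.from_matrix(np.stack([x,np.cross(z,x),z],1))
def rows(targets,cur):
    """targets:[(pos,Ro)], cur=(pos,Ro)-> delta rows"""
    for p,R in targets:
        print("d",(cur[1].inv().apply(np.array(p)-cur[0])).round(4).tolist(),"t",(cur[1].inv()*R).as_rotvec().round(4).tolist())
def cur():
    from workcell import get_obs
    o=get_obs();return o["position"],Ro.from_quat(o["ee_rot"])
E
python3 - <<'E'
from h import *
from workcell import *
w=camera("wrist");print(w["tool_from_camera"].round(3).tolist(),w["fx"],w["cx"],w["cy"])
c=cur()
d=lambda a:(np.cos(a),np.sin(a),0)
rows([([.42,.33,.28],Rtool(d(1.6))),([.50,.0,.30],Rtool(d(1.0))),([.53,-.246,.20],Rtool(d(.574)))],c)
E
```

```text
[[0.001, -0.966, -0.259, 0.065], [1.0, 0.001, 0.0, -0.001], [0.0, -0.259, 0.966, -0.154], [0.0, 0.0, 0.0, 1.0]] 280.47706725222355 262.283400173555 190.3550605337912
d [-0.2324, -0.1438, -0.0601] t [-0.0009, 0.0006, 1.0868]
d [-0.4492, -0.4052, -0.0799] t [-0.0008, 0.0009, 1.6868]
d [-0.5842, -0.6129, 0.0204] t [-0.0006, 0.0011, 2.1128]
```

Run:
```python
from h import *
c=cur();d=lambda a:(np.cos(a),np.sin(a),0)
rows([([.45,.30,.26],Rtool(d(1.7))),([.61,.02,.26],Rtool(d(1.0)))],c)
```

```text
d [-0.2725, -0.1576, -0.0401] t [-0.0009, 0.0005, 0.9868]
d [-0.5392, -0.3389, -0.0399] t [-0.0008, 0.0009, 1.6868]
```

Request:
{"name": "move_arm", "arguments": {"plan": [{"delta_pos": [-0.045,-0.026,-0.007],"turn": [0,0,0.16],"fingers": 0},{"delta_pos": [-0.09,-0.052,-0.014],"turn": [0,0,0.33],"fingers": 0},{"delta_pos": [-0.136,-0.079,-0.02],"turn": [0,0,0.5],"fingers": 0},{"delta_pos": [-0.182,-0.105,-0.027],"turn": [0,0,0.66],"fingers": 0},{"delta_pos": [-0.227,-0.131,-0.033],"turn": [0,0,0.82],"fingers": 0},{"delta_pos": [-0.272,-0.158,-0.04],"turn": [0,0,0.99],"fingers": 0},{"delta_pos": [-0.317,-0.188,-0.04],"turn": [0,0,1.11],"fingers": 0},{"delta_pos": [-0.361,-0.218,-0.04],"turn": [0,0,1.23],"fingers": 0},{"delta_pos": [-0.405,-0.248,-0.04],"turn": [0,0,1.35],"fingers": 0},{"delta_pos": [-0.45,-0.278,-0.04],"turn": [0,0,1.47],"fingers": 0},{"delta_pos": [-0.495,-0.309,-0.04],"turn": [0,0,1.58],"fingers": 0},{"delta_pos": [-0.54,-0.34,-0.04],"turn": [0,0,1.687],"fingers": 0}]}}

```text
clock: 1.65
position: [0.6109, 0.0174, 0.2602]
ee_rot: [0.878, 0.478, 0.0, -0.0]
ft_force: [0.5, -0.2, 0.1]
grip_width: 1.002
grasp_force: 0.0
```

Request:
{"name": "move_arm", "arguments": {"plan": [{"delta_pos": [0,0,0],"turn": [0,0,0],"fingers": 0},{"delta_pos": [0,0,0],"turn": [0,0,0],"fingers": 0},{"delta_pos": [0,0,0],"turn": [0,0,0],"fingers": 0}]}}

```text
clock: 2.02
position: [0.61, 0.0204, 0.2602]
ee_rot: [0.877, 0.48, 0.0, -0.0]
ft_force: [-0.4, -0.2, -0.2]
grip_width: 0.999
grasp_force: 0.0
```

```bash
cat >> h.py <<'E'
def wcloud(w,c):
    z=w["range_z"];v,u=np.indices(z.shape)
    P=np.stack([(u-w["cx"])/w["fx"]*z,(v-w["cy"])/w["fy"]*z,z],-1)
    T=w["tool_from_camera"];Q=P@T[:3,:3].T+T[:3,3]
    W=Q@c[1].as_matrix().T+c[0];W[z==0]=np.nan
    return W
def wbar(w,c):
    W=wcloud(w,c);hsv=cv2.cvtColor(w["color"],cv2.COLOR_RGB2HSV);z=W[...,2]
    m=(np.hypot(W[...,0]-.61,W[...,1]-.03)<.16)&(z>.055)&(z<.125)&(hsv[...,1]<60)&(hsv[...,2]>90)
    m=cv2.erode(m.astype(np.uint8),np.ones((3,3)))>0
    return W[m],m
E
python3 - <<'E'
from h import *
from workcell import *
c=cur();w=camera("wrist");pickle.dump((w,c[0],c[1].as_quat()),open("w1.pkl","wb"))
print(c[0].round(4),c[1].as_matrix().round(3).tolist())
B,m=wbar(w,c);print(len(B))
im=w["color"][...,::-1].copy();cv2.imwrite("pics/w1.png",im)
r=fit_iter(B,[.6165,.128,-1.34,.16,.0945]);p=r[0];print(p.round(4),r[1:],cline(*p)[0].round(4),cline(*p)[-1].round(4))
E
```

```text
[0.61   0.0204 0.2602] [[0.538, 0.843, -0.0], [0.843, -0.538, 0.001], [0.001, -0.001, -1.0]]
3593
[ 0.6163  0.1272 -1.3312  0.1634  0.0955] (2025, np.float64(0.00039174523575920446), np.float64(0.0003449115366684733)) [0.627  0.0835 0.0955] [ 0.5658 -0.0585  0.0801]
```

View pics/w1.png

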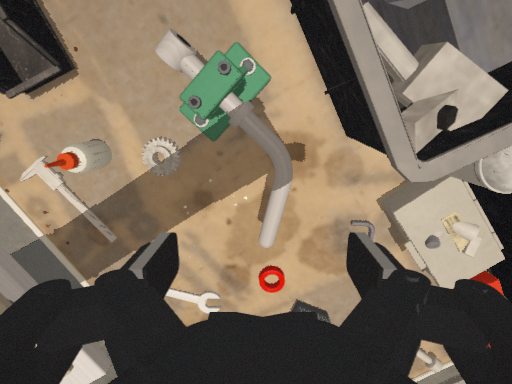

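The wrist view shows the clamp at (225,88), the bend at (283,150), the lever's end at (266,242) and the red ring at (271,280). The bar fit agrees with the earlier one. Next I look at the collar from above.

Run:
```python
from h import *
c=cur();d=lambda a:(np.cos(a),np.sin(a),0)
rows([([.531,-.246,.19],Rtool(d(.574)))],c)
W=cloud(pickle.load(open("d0.pkl","rb"))["scene"])
L=cline(.6163,.1272,-1.3312,.1634,.0955)
for h in(.14,.2,.26):
  K=W[(W[...,2]>h)&(W[...,2]<.6)&(W[...,0]>.45)]
  for i in(0,80,140,184,345): print(h,i,L[i].round(3),np.min(np.hypot(*(K[:,:2]-L[i,:2]).T)).round(3))
```

```text
d [-0.267, 0.0769, 0.0701] t [-0.0007, -0.0004, 0.4283]
0.14 0 [0.627 0.083 0.096] 0.091
0.14 80 [0.636 0.045 0.096] 0.077
0.14 140 [0.635 0.015 0.094] 0.076
0.14 184 [ 0.623 -0.003  0.091] 0.085
0.14 345 [ 0.566 -0.058  0.08 ] 0.148
0.2 0 [0.627 0.083 0.096] 0.091
0.2 80 [0.636 0.045 0.096] 0.077
0.2 140 [0.635 0.015 0.094] 0.076
0.2 184 [ 0.623 -0.003  0.091] 0.085
0.2 345 [ 0.566 -0.058  0.08 ] 0.149
0.26 0 [0.627 0.083 0.096] 0.413
0.26 80 [0.636 0.045 0.096] 0.451
0.26 140 [0.635 0.015 0.094] 0.48
0.26 184 [ 0.623 -0.003  0.091] 0.499
0.26 345 [ 0.566 -0.058  0.08 ] 0.555
```

Request:
{"name": "move_arm", "arguments": {"plan": [{"delta_pos": [-0.053,0.015,0.0],"turn": [0,0,0.09],"fingers": 0.2},{"delta_pos": [-0.107,0.031,0.01],"turn": [0,0,0.17],"fingers": 0.2},{"delta_pos": [-0.16,0.046,0.03],"turn": [0,0,0.26],"fingers": 0.2},{"delta_pos": [-0.214,0.062,0.05],"turn": [0,0,0.34],"fingers": 0.2},{"delta_pos": [-0.267,0.077,0.07],"turn": [0,0,0.428],"fingers": 0.2},{"delta_pos": [-0.267,0.077,0.07],"turn": [0,0,0.428],"fingers": 0.2},{"delta_pos": [-0.267,0.077,0.07],"turn": [0,0,0.428],"fingers": 0.2},{"delta_pos": [-0.267,0.077,0.07],"turn": [0,0,0.428],"fingers": 0.2}]}}

```text
clock: 3.08
position: [0.5319, -0.2456, 0.1907]
ee_rot: [0.959, 0.284, 0.001, -0.0]
ft_force: [0.4, 0.7, -0.1]
grip_width: 0.803
grasp_force: 0.0
```

```bash
cat > look.py <<'E'
from h import *
from workcell import *
import sys
c=cur();w=camera("wrist");print(c[0].round(4),c[1].as_matrix().round(3).tolist())
cv2.imwrite(f"pics/{sys.argv[1]}.png",w["color"][...,::-1])
W=wcloud(w,c);z=W[...,2]
k=(np.hypot(W[...,0]-.531,W[...,1]+.246)<.04)&(z>.0435)&(z<.085)
C=W[k];print(len(C))
r=least_squares(collar_res,[.531,-.246,.574,.054],args=(C,),loss='soft_l1',f_scale=.001);print(r.x.round(4),np.median(np.abs(collar_res(r.x,C))))
rows([([r.x[0],r.x[1],h],Rtool((np.cos(r.x[2]),np.sin(r.x[2]),0))) for h in (.10,.055)],c)
E
python3 look.py w2
```

```text
[ 0.5319 -0.2456  0.1907] [[0.839, 0.544, 0.001], [0.544, -0.839, 0.001], [0.001, -0.0, -1.0]]
682
[ 0.5313 -0.2468  0.575   0.0537] 0.00031101536234402717
d [-0.0012, 0.0007, 0.0907] t [-0.0, -0.0011, 0.0002]
d [-0.0013, 0.0007, 0.1357] t [-0.0, -0.0011, 0.0002]
```

View pics/w2.png

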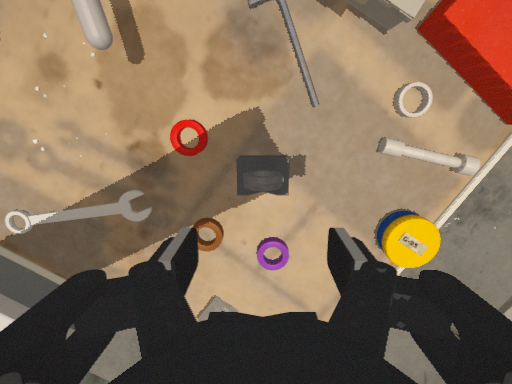

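The vee with the collar is at (263,175), straight below the tool. I descend and grip.

Request:
{"name": "move_arm", "arguments": {"plan": [{"delta_pos": [-0.001,0.001,0.045],"turn": [0,0,0],"fingers": 0.2},{"delta_pos": [-0.001,0.001,0.09],"turn": [0,0,0],"fingers": 0.2},{"delta_pos": [-0.001,0.001,0.115],"turn": [0,0,0],"fingers": 0.2},{"delta_pos": [-0.001,0.001,0.135],"turn": [0,0,0],"fingers": 0.2},{"delta_pos": [-0.001,0.001,0.135],"turn": [0,0,0],"fingers": 0.3},{"delta_pos": [-0.001,0.001,0.135],"turn": [0,0,0],"fingers": 0.4},{"delta_pos": [-0.001,0.001,0.135],"turn": [0,0,0],"fingers": 0.5},{"delta_pos": [-0.001,0.001,0.135],"turn": [0,0,0],"fingers": 0.6},{"delta_pos": [-0.001,0.001,0.135],"turn": [0,0,0],"fingers": 0.7},{"delta_pos": [-0.001,0.001,0.135],"turn": [0,0,0],"fingers": 0.7}], "force": 30}}

```text
clock: 4.38
position: [0.5311, -0.2473, 0.0567]
ee_rot: [0.959, 0.282, 0.001, -0.001]
ft_force: [-4.7, 7.6, 15.5]
grip_width: 0.306
grasp_force: 20.5
```

Run:
```python
from h import *
from workcell import *
o=get_obs();print(o["position"].round(4),o["ft_force"].round(1),o["torque"].round(2),o["grip_width"],o["grasp_force"])
a=camera("side")["color"][195:275,255:345];b=camera("scene")["color"][170:260,285:375]
w=camera("wrist")["color"][100:384,130:400]
f=lambda x:cv2.resize(x,(390,290),interpolation=cv2.INTER_CUBIC)
cv2.imwrite("pics/g1.png",np.vstack([np.hstack([f(a),f(b)]),np.hstack([f(w),f(w)])])[...,::-1])
```

```text
[ 0.5311 -0.2473  0.0567] [-4.7  7.6 15.5] [ 1.8   1.2  -0.02] 0.3061170688059605 20.454206181457266
```

View pics/g1.png

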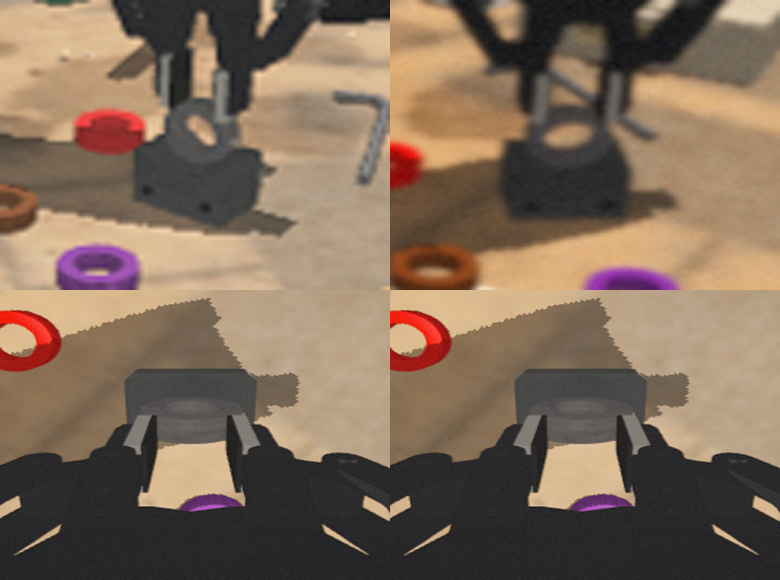

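The pads hold the ring too high, above its widest part (gripper pads at wrist-crop x 150 and 235). I open and measure where the tips really are.

Request:
{"name": "move_arm", "arguments": {"plan": [{"delta_pos": [0,0,0],"turn": [0,0,0],"fingers": 0.4},{"delta_pos": [0,0,0],"turn": [0,0,0],"fingers": 0.4},{"delta_pos": [0,0,0],"turn": [0,0,0],"fingers": 0.4}]}}

```text
clock: 4.9
position: [0.5304, -0.2489, 0.0552]
ee_rot: [0.959, 0.282, -0.0, 0.0]
ft_force: [-0.5, 0.6, -1.5]
grip_width: 0.599
grasp_force: 0.0
```

```bash
cat > tips.py <<'E'
from h import *
from workcell import *
c=cur();o=get_obs();w=camera("wrist")
W=wcloud(w,c);T=(W-c[0])@c[1].as_matrix()
print(o["position"].round(4),o["grip_width"],o["ft_force"].round(1))
# finger points: near, away from collar
for s in(-1,1):
    k=(s*T[...,1]>.014)&(s*T[...,1]<.06)&(np.abs(T[...,0])<.016)&(T[...,2]<.025)&(T[...,2]>-.03)
    K=T[k];
    for a in np.arange(.014,.06,.004):
        q=K[(s*K[:,1]>=a)&(s*K[:,1]<a+.004)]
        if len(q):print(s,round(a,3),len(q),np.percentile(q[:,2],[2,50,98]).round(3),q[:,0].min().round(3),q[:,0].max().round(3))
z=W[...,2];k=(np.hypot(W[...,0]-.531,W[...,1]+.246)<.04)&(z>.0435)&(z<.085)&(np.abs(T[...,1])<.019)
r=least_squares(collar_res,[.531,-.246,.574,.054],args=(W[k],),loss='soft_l1',f_scale=.001);print(k.sum(),r.x.round(4))
E
python3 tips.py
```

```text
[ 0.5304 -0.2489  0.0552] 0.5989282067392852 [-0.5  0.6 -1.5]
-1 0.014 332 [-0.015 -0.01   0.018] -0.004 0.016
-1 0.018 247 [-0.011 -0.003  0.016] -0.016 0.016
-1 0.022 433 [-0.029 -0.017  0.016] -0.016 0.016
-1 0.026 350 [-0.029  0.015  0.016] -0.016 0.016
-1 0.03 42 [-0.03  -0.023  0.016] -0.015 0.016
-1 0.034 56 [-0.03  -0.026 -0.021] 0.006 0.007
-1 0.038 6 [-0.03  -0.028 -0.026] 0.006 0.006
1 0.014 303 [-0.013 -0.006  0.016] -0.004 0.016
1 0.018 182 [-0.006  0.014  0.016] -0.016 0.016
1 0.022 334 [-0.028  0.015  0.016] -0.016 0.016
1 0.026 362 [-0.03  -0.02   0.016] -0.016 0.016
1 0.03 47 [-0.03  -0.024 -0.019] 0.01 0.011
1 0.034 43 [-0.029 -0.026 -0.021] 0.006 0.007
1 0.038 17 [-0.03  -0.027 -0.023] 0.006 0.007
2348 [ 0.5315 -0.2467  0.5711  0.0535]
```

```bash
cat >> tips.py <<'E'
print("tips")
for s in(-1,1):
    k=(s*T[...,1]>.021)&(s*T[...,1]<.045)&(np.abs(T[...,0])<.02)&(T[...,2]<.0135)&(T[...,2]>-.04)
    h,e=np.histogram(T[k][:,2],np.arange(-.04,.015,.002));print(h.tolist())
    K=T[k&(T[...,2]>-.02)];print(len(K),K.min(0).round(3),K.max(0).round(3))
E
python3 tips.py|sed -n '/tips/,$p'
```

```text
tips
[100, 81, 87, 77, 77, 74, 79, 60, 58, 57, 37, 26, 10, 0, 0, 0, 0, 5, 10, 3, 0, 2, 0, 0, 0, 0, 13]
106 [-0.011 -0.032 -0.02 ] [ 0.019 -0.021  0.013]
[94, 81, 90, 72, 81, 76, 71, 65, 68, 50, 34, 22, 11, 1, 0, 0, 0, 0, 0, 0, 0, 0, 0, 0, 0, 0, 7]
75 [-0.017  0.022 -0.02 ] [0.014 0.033 0.013]
```

Request:
{"name": "move_arm", "arguments": {"plan": [{"delta_pos": [0.002,-0.001,0.006],"turn": [0,0,0],"fingers": 0.4},{"delta_pos": [0.002,-0.001,0.012],"turn": [0,0,0],"fingers": 0.4},{"delta_pos": [0.002,-0.001,0.018],"turn": [0,0,0],"fingers": 0.4},{"delta_pos": [0.002,-0.001,0.018],"turn": [0,0,0],"fingers": 0.4},{"delta_pos": [0.002,-0.001,0.018],"turn": [0,0,0],"fingers": 0.4}]}}

```text
clock: 5.62
position: [0.5316, -0.247, 0.0373]
ee_rot: [0.959, 0.282, 0.0, 0.0]
ft_force: [-1.0, -0.2, -0.9]
grip_width: 0.598
grasp_force: 0.0
```

```bash
sed -i 's/-.0135)/-.0135)/' tips.py; python3 tips.py
```

```text
[ 0.5316 -0.247   0.0373] 0.5982718957928236 [-1.  -0.2 -0.9]
-1 0.014 342 [-0.03  -0.015 -0.001] -0.007 0.016
-1 0.018 276 [-0.027 -0.012 -0.002] -0.006 0.016
-1 0.022 520 [-0.029 -0.004 -0.002] -0.016 0.016
-1 0.026 242 [-0.03  -0.003 -0.002] -0.016 0.016
-1 0.03 31 [-0.03  -0.025 -0.019] 0.007 0.011
-1 0.034 48 [-0.03  -0.026 -0.021] 0.006 0.007
-1 0.038 8 [-0.03  -0.027 -0.024] 0.006 0.007
1 0.014 359 [-0.03  -0.017 -0.001] -0.007 0.016
1 0.018 267 [-0.026 -0.005 -0.002] -0.006 0.016
1 0.022 331 [-0.028 -0.003 -0.002] -0.016 0.016
1 0.026 471 [-0.03  -0.017 -0.002] -0.016 0.016
1 0.03 48 [-0.029 -0.024 -0.019] 0.01 0.011
1 0.034 46 [-0.03  -0.026 -0.022] 0.006 0.007
1 0.038 17 [-0.03  -0.027 -0.023] 0.005 0.007
3098 [ 0.5314 -0.2467  0.57    0.0535]
tips
[94, 76, 87, 79, 83, 68, 75, 61, 61, 52, 36, 31, 9, 1, 0, 0, 0, 36, 558, 33, 20, 11, 11, 14, 8, 13, 10]
791 [-0.02  -0.032 -0.02 ] [ 0.019 -0.021  0.013]
[89, 80, 89, 77, 74, 87, 66, 65, 64, 49, 38, 30, 18, 0, 0, 0, 0, 39, 633, 34, 11, 13, 12, 14, 9, 11, 9]
871 [-0.02   0.021 -0.02 ] [0.02  0.033 0.013]
```

Request:
{"name": "move_arm", "arguments": {"plan": [{"delta_pos": [0,0,0.003],"turn": [0,0,0],"fingers": 0.4},{"delta_pos": [0,0,0.006],"turn": [0,0,0],"fingers": 0.4},{"delta_pos": [0,0,0.006],"turn": [0,0,0],"fingers": 0.45},{"delta_pos": [0,0,0.006],"turn": [0,0,0],"fingers": 0.5},{"delta_pos": [0,0,0.006],"turn": [0,0,0],"fingers": 0.55},{"delta_pos": [0,0,0.006],"turn": [0,0,0],"fingers": 0.6},{"delta_pos": [0,0,0.006],"turn": [0,0,0],"fingers": 0.7},{"delta_pos": [0,0,0.006],"turn": [0,0,0],"fingers": 0.7}], "force": 40}}

```text
clock: 6.68
position: [0.5315, -0.2465, 0.0315]
ee_rot: [0.959, 0.282, -0.0, -0.0]
ft_force: [-3.0, 2.9, 5.6]
grip_width: 0.464
grasp_force: 39.9
```

```bash
python3 tips.py|sed -n '1p;/tips/,$p'
```

```text
[ 0.5315 -0.2465  0.0315] 0.46389272203752685 [-3.   2.9  5.6]
tips
[55, 37, 40, 37, 39, 43, 26, 38, 29, 25, 13, 4, 0, 0, 13, 258, 31, 15, 14, 16, 14, 8, 12, 14, 9, 13, 10]
444 [ 0.006 -0.029 -0.02 ] [ 0.019 -0.021  0.013]
[47, 51, 40, 41, 44, 39, 39, 41, 32, 23, 15, 6, 0, 0, 24, 275, 33, 15, 19, 13, 13, 12, 12, 12, 13, 11, 11]
484 [ 0.006  0.021 -0.02 ] [0.019 0.03  0.013]
```

Request:
{"name": "move_arm", "arguments": {"plan": [{"delta_pos": [0,0,-0.005],"turn": [0,0,0],"fingers": 0.7},{"delta_pos": [0,0,-0.015],"turn": [0,0,0],"fingers": 0.7},{"delta_pos": [0,0,-0.04],"turn": [0,0,0],"fingers": 0.7},{"delta_pos": [0,0,-0.08],"turn": [0,0,0],"fingers": 0.7},{"delta_pos": [0,0,-0.1],"turn": [0,0,0],"fingers": 0.7},{"delta_pos": [0,0,-0.1],"turn": [0,0,0],"fingers": 0.7}]}}

```text
clock: 7.48
position: [0.5324, -0.2472, 0.1325]
ee_rot: [0.959, 0.282, 0.001, 0.001]
ft_force: [0.6, 0.2, -1.9]
grip_width: 0.465
grasp_force: 40.7
```

```bash
cat >> h.py <<'E'
def collar_tool(w,c):
    """full fit of held collar in tool frame: centre + axis tilt (yaw about z, pitch about y)"""
    W=wcloud(w,c);T=(W-c[0])@c[1].as_matrix()
    k=(np.abs(T[...,0])<.025)&(np.abs(T[...,1])<.0185)&(T[...,2]>-.012)&(T[...,2]<.06);P=T[k]
    def f(p):
        a=Ro.from_euler('yz',[p[4],p[3]]).apply([1,0,0]);D=P-p[:3];x=D@a;r=np.linalg.norm(D-np.outer(x,a),axis=1)
        dx=np.abs(x)-.007;dr=np.abs(r-.01625)-.00475
        return np.hypot(np.maximum(dx,0),np.maximum(dr,0))+np.minimum(np.maximum(dx,dr),0)
    b=min((least_squares(f,[0,0,z,0,0],loss='soft_l1',f_scale=.001) for z in(-.02,-.01,.0,.01,.02)),key=lambda r:r.cost)
    return b.x,len(P),np.median(np.abs(b.fun)),P
E
python3 - <<'E'
from h import *
from workcell import *
c=cur();w=camera("wrist");x,n,e,P=collar_tool(w,c);print(c[0].round(4),x.round(4),n,e,np.percentile(P,[2,50,98],0).round(4).tolist())
o=get_obs();print(o["grip_width"],o["ft_force"].round(1),o["torque"].round(2))
b=camera("scene")["color"][140:250,270:390]
f=lambda x:cv2.resize(x,(390,290),interpolation=cv2.INTER_CUBIC)
cv2.imwrite("pics/g2.png",np.hstack([f(w["color"][100:384,130:400]),f(b)])[...,::-1])
E
```

```text
[ 0.5324 -0.2472  0.1325] [-0.0001  0.0004 -0.0208  0.0029  0.0102] 817 0.0002768620771810334 [[-0.0046, -0.0126, -0.0119], [0.0043, 0.0008, -0.0098], [0.0075, 0.0135, -0.0031]]
0.46133066941682443 [-0.1 -0.3 -1.2] [ 0.01  0.04 -0.03]
```

View pics/g2.png

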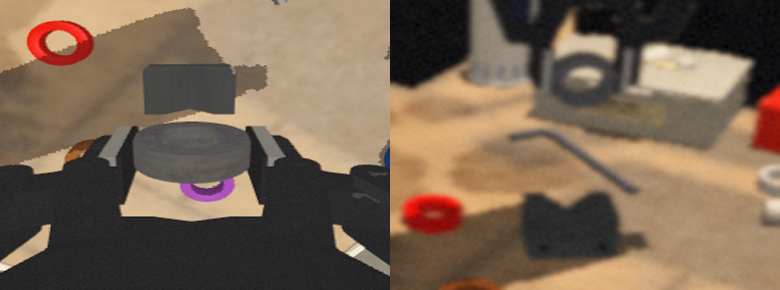

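The collar is held and the vee left behind (scene crop: ring at (583,80)). I refit it over a wider window.

```bash
sed -i 's/(T\[...,2\]>-.012)/(T[...,2]>-.05)/' h.py
cat > plan.py <<'E'
from h import *
import sys
LP=(.6163,.1272,-1.3312,.1634,.0955)
S=np.arange(0,345)*.0005
L=cline(*LP)
n=Ro.from_euler('ZX',LP[2:4]).apply([0,0,1])
def at(s):
    """centre, direction toward the shoulder; s from shoulder face along axis, may pass the end"""
    i=min(int(round(s/.0005)),len(L)-1); t=-(L[min(i+1,len(L)-1)]-L[max(i-1,0)]);t/=np.linalg.norm(t)
    return L[i]-t*(s-i*.0005),t
def pose(s,off):
    p,t=at(s);R=Rtool(t,-n)
    if len(off)>3: R=R*Ro.from_euler('yz',[off[4],off[3]]).inv()
    return p-R.apply(off[:3]),R
E
python3 - <<'E'
from plan import *
from workcell import *
c=cur();w=camera("wrist");x,nn,e,P=collar_tool(w,c);print(x.round(4),nn,e,np.percentile(P,[2,50,98],0).round(4).tolist())
print("len",S[-1],L[-1],n.round(3),[at(s)[1].round(3).tolist() for s in(.17,.03)])
off=np.r_[x[:3],x[3],x[4]]
ps=[pose(s,x) for s in(.25,.21)];rows([(ps[0][0]+[0,0,.05],ps[0][1])]+ps,c)
E
```

```text
[ 0.      0.0005 -0.0216  0.0017 -0.0025] 4118 0.00030548318395381534 [[-0.0059, -0.0173, -0.0434], [0.0038, 0.0002, -0.0364], [0.0075, 0.0174, -0.0061]]
len 0.17200000000000001 [ 0.56577323 -0.05846555  0.08014339] [-0.158 -0.039  0.987] [[0.711, 0.689, 0.141], [-0.237, 0.971, -0.0]]
d [0.0589, -0.1236, 0.0324] t [-0.069, 0.1517, -0.1926]
d [0.0589, -0.1235, 0.0824] t [-0.069, 0.1517, -0.1926]
d [0.0977, -0.1313, 0.0768] t [-0.069, 0.1517, -0.1926]
```

Request:
{"name": "move_arm", "arguments": {"plan": [{"delta_pos": [0.015,-0.031,0.01],"turn": [-0.017,0.038,-0.048],"fingers": 0.7},{"delta_pos": [0.03,-0.062,0.02],"turn": [-0.035,0.076,-0.096],"fingers": 0.7},{"delta_pos": [0.045,-0.093,0.03],"turn": [-0.052,0.114,-0.144],"fingers": 0.7},{"delta_pos": [0.059,-0.1235,0.0324],"turn": [-0.069,0.1517,-0.1926],"fingers": 0.7},{"delta_pos": [0.059,-0.1235,0.06],"turn": [-0.069,0.1517,-0.1926],"fingers": 0.7},{"delta_pos": [0.059,-0.1235,0.0824],"turn": [-0.069,0.1517,-0.1926],"fingers": 0.7},{"delta_pos": [0.059,-0.1235,0.0824],"turn": [-0.069,0.1517,-0.1926],"fingers": 0.7},{"delta_pos": [0.078,-0.1275,0.08],"turn": [-0.069,0.1517,-0.1926],"fingers": 0.7},{"delta_pos": [0.0977,-0.1313,0.0768],"turn": [-0.069,0.1517,-0.1926],"fingers": 0.7},{"delta_pos": [0.0977,-0.1313,0.0768],"turn": [-0.069,0.1517,-0.1926],"fingers": 0.7},{"delta_pos": [0.0977,-0.1313,0.0768],"turn": [-0.069,0.1517,-0.1926],"fingers": 0.7}]}}

```text
clock: 9.0
position: [0.5429, -0.0834, 0.0547]
ee_rot: [0.924, 0.372, 0.082, 0.012]
ft_force: [0.2, -0.3, -2.1]
grip_width: 0.469
grasp_force: 40.9
```

```bash
cat > meas.py <<'E'
from plan import *
from workcell import *
import sys
o=get_obs();c=cur();w=camera("wrist");x,nn,e,P=collar_tool(w,c)
print("t",o["clock"],c[0].round(4),"collar",x.round(4),nn,"e",round(e,5),"ft",o["ft_force"].round(1),o["grasp_force"])
B,m=wbar(w,c);T=(B-c[0])@c[1].as_matrix()
keep=~((np.abs(T[:,1])<.045)&(T[:,0]<.012));B=B[keep]
r=fit_iter(B,LP,x0=.048);print("bar n",r[1],"e",round(r[2],5),"p",r[0].round(4))
Ln=cline(*r[0]);print("end",Ln[-1].round(4),"old",L[-1].round(4))
import scipy
cw=c[0]+c[1].apply(x[:3]);aw=c[1].apply(Ro.from_euler('yz',[x[4],x[3]]).apply([1,0,0]))
cm=cw
for name,l in(("old",L),("new",Ln)):
    t=-(l[-1]-l[-60]);t/=np.linalg.norm(t);D=cm-l[-1];
    print(name,"along",(D@t).round(4),"perp in tool",c[1].inv().apply(D-t*(D@t)).round(4),"axis err tool",(c[1].inv().apply(t)-c[1].inv().apply(aw)).round(3))
E
python3 meas.py
```

```text
t 9.0 [ 0.5429 -0.0834  0.0547] collar [ 0.0001  0.0003 -0.0206  0.0006  0.0206] 5576 e 0.00099 ft [ 0.2 -0.3 -2.1] 40.872159881691914
bar n 8030 e 0.00035 p [ 0.6162  0.1277 -1.3318  0.1638  0.0955]
end [ 0.5656 -0.0579  0.0801] old [ 0.5658 -0.0585  0.0801]
old along -0.0369 perp in tool [-0.      0.0006 -0.0001] axis err tool [0.    0.002 0.023]
new along -0.0371 perp in tool [-0.      0.0011 -0.0001] axis err tool [0.    0.002 0.023]
```

```bash
sed -i 's/(np.abs(T\[...,0\])<.025)/(T[...,0]>-.02)\&(T[...,0]<.0095)/' h.py; sed -i 's/^LP=.*/LP=(.6162,.1277,-1.3318,.1638,.0955)/' plan.py
python3 meas.py
python3 - <<'E'
from plan import *
c=cur();x=[0,.0005,-.0216,0,0]
rows([pose(s,x) for s in(.205,.195,.185,.175,.165,.155,.145,.132,.115)],c)
E
```

```text
t 9.05 [ 0.5426 -0.0837  0.0546] collar [ 0.0001  0.0003 -0.0207  0.0016  0.024 ] 5453 e 0.00088 ft [-0.  -0.2 -1.1] 40.871704595920164
bar n 8122 e 0.00034 p [ 0.6163  0.1278 -1.3316  0.1637  0.0955]
end [ 0.5657 -0.0579  0.0802] old [ 0.5656 -0.0579  0.0801]
old along -0.0376 perp in tool [-0.      0.0012 -0.0002] axis err tool [0.    0.    0.026]
new along -0.0377 perp in tool [-0.      0.0011 -0.0002] axis err tool [0.    0.    0.026]
d [0.0054, -0.0014, 0.001] t [0.0009, -0.0023, 0.0017]
d [0.0154, -0.0014, 0.0011] t [0.0009, -0.0023, 0.0017]
d [0.0254, -0.0014, 0.0011] t [0.0009, -0.0023, 0.0017]
d [0.0354, -0.0014, 0.0011] t [0.0009, -0.0023, 0.0017]
d [0.0454, -0.0014, 0.0011] t [0.0009, -0.0023, 0.0017]
d [0.0554, -0.0014, 0.0011] t [0.0009, -0.0023, 0.0017]
d [0.0654, -0.0013, 0.0012] t [0.0009, -0.0023, 0.0017]
d [0.0784, -0.0013, 0.0012] t [0.0009, -0.0023, 0.0017]
d [0.0954, -0.0013, 0.0012] t [0.0009, -0.0023, 0.0017]
```

```bash
sed -i 's/(T\[...,2\]<.06)/(T[...,2]<.012)/' h.py
python3 meas.py
```

```text
t 9.1 [ 0.5425 -0.0839  0.0545] collar [ 0.      0.0003 -0.0218  0.0019 -0.0021] 4117 e 0.0003 ft [ 0.1 -0.1 -2. ] 40.87153022614075
bar n 7994 e 0.00034 p [ 0.6161  0.1277 -1.331   0.1639  0.0955]
end [ 0.5656 -0.058   0.0801] old [ 0.5656 -0.0579  0.0801]
old along -0.0379 perp in tool [ 0.      0.0013 -0.0012] axis err tool [-0. -0.  0.]
new along -0.0379 perp in tool [ 0.      0.0011 -0.0012] axis err tool [ 0.    -0.001  0.   ]
```

Request:
{"name": "move_arm", "arguments": {"plan": [{"delta_pos": [0,-0.0012,0.0012],"turn": [0,0,0],"fingers": 0.7},{"delta_pos": [0.005,-0.0012,0.0012],"turn": [0,0,0],"fingers": 0.7},{"delta_pos": [0.01,-0.0012,0.0012],"turn": [0,0,0],"fingers": 0.7},{"delta_pos": [0.014,-0.0012,0.0012],"turn": [0,0,0],"fingers": 0.7},{"delta_pos": [0.018,-0.0012,0.0012],"turn": [0,0,0],"fingers": 0.7},{"delta_pos": [0.018,-0.0012,0.0012],"turn": [0,0,0],"fingers": 0.7},{"delta_pos": [0.018,-0.0012,0.0012],"turn": [0,0,0],"fingers": 0.7}]}}

```text
clock: 10.02
position: [0.5548, -0.0704, 0.0557]
ee_rot: [0.925, 0.372, 0.082, 0.012]
ft_force: [-1.0, -0.7, -0.6]
grip_width: 0.463
grasp_force: 40.9
```

```bash
python3 meas.py
```

```text
t 10.025 [ 0.5548 -0.0704  0.0557] collar [ 0.0001  0.0003 -0.0218  0.0007  0.0011] 3817 e 0.00031 ft [-1.  -0.7 -0.6] 40.86859288159758
bar n 9454 e 0.00034 p [ 0.6162  0.1278 -1.3312  0.1631  0.0955]
end [ 0.5657 -0.0579  0.0802] old [ 0.5656 -0.0579  0.0801]
old along -0.0197 perp in tool [ 0.     -0.0001  0.0001] axis err tool [-0.     0.001  0.003]
new along -0.0198 perp in tool [-0.     -0.0002  0.0001] axis err tool [-0.     0.001  0.004]
```

Request:
{"name": "move_arm", "arguments": {"plan": [{"delta_pos": [0.004,0,0],"turn": [0,0,0],"fingers": 0.7},{"delta_pos": [0.008,0,0],"turn": [0,0,0],"fingers": 0.7},{"delta_pos": [0.012,0,0],"turn": [0,0,0],"fingers": 0.7},{"delta_pos": [0.016,0,0],"turn": [0,0,0],"fingers": 0.7},{"delta_pos": [0.02,0,0],"turn": [0,0,0],"fingers": 0.7},{"delta_pos": [0.02,0,0],"turn": [0,0,0],"fingers": 0.7}]}}

```text
clock: 10.82
position: [0.5693, -0.0562, 0.0587]
ee_rot: [0.924, 0.372, 0.082, 0.012]
ft_force: [-0.5, 0.4, -1.6]
grip_width: 0.473
grasp_force: 40.9
```

```bash
python3 meas.py
```

```text
t 10.825 [ 0.5693 -0.0562  0.0587] collar [ 0.0001  0.0003 -0.0219  0.0005 -0.0129] 3484 e 0.00031 ft [-0.5  0.4 -1.6] 40.8688191161491
bar n 9984 e 0.00035 p [ 0.6158  0.1276 -1.3298  0.1635  0.0955]
end [ 0.5656 -0.0582  0.0801] old [ 0.5656 -0.0579  0.0801]
old along 0.0009 perp in tool [ 0.     -0.0002 -0.0001] axis err tool [ 0.     0.002 -0.01 ]
new along 0.001 perp in tool [ 0.     -0.0003 -0.0001] axis err tool [ 0.    0.   -0.01]
```

Request:
{"name": "move_arm", "arguments": {"plan": [{"delta_pos": [0.005,0,0],"turn": [0,0,0],"fingers": 0.7},{"delta_pos": [0.01,0,0],"turn": [0,0,0],"fingers": 0.7},{"delta_pos": [0.015,0,0],"turn": [0,0,0],"fingers": 0.7},{"delta_pos": [0.02,0,0],"turn": [0,0,0],"fingers": 0.7},{"delta_pos": [0.025,0,0],"turn": [0,0,0],"fingers": 0.7},{"delta_pos": [0.03,0,0],"turn": [0,0,0],"fingers": 0.7},{"delta_pos": [0.035,0,0],"turn": [0,0,0],"fingers": 0.7},{"delta_pos": [0.04,0,0],"turn": [0,0,0],"fingers": 0.7},{"delta_pos": [0.04,0,0],"turn": [0,0,0],"fingers": 0.7},{"delta_pos": [0.04,0,0],"turn": [0,0,0],"fingers": 0.7}]}}

```text
clock: 12.12
position: [0.5973, -0.029, 0.0643]
ee_rot: [0.925, 0.372, 0.082, 0.012]
ft_force: [-0.0, 0.7, -1.5]
grip_width: 0.468
grasp_force: 40.9
```

```bash
python3 meas.py;  python3 - <<'E'
from plan import *
c=cur();x=[0,.0003,-.0218,0,0]
ss=np.arange(.127,.0,-.005);print(ss.round(3))
rows([pose(s,x) for s in ss[:12]],c)
E
```

```text
t 12.125 [ 0.5973 -0.029   0.0643] collar [-0.0002  0.0003 -0.0218  0.0025  0.0002] 3876 e 0.0004 ft [-0.   0.7 -1.5] 40.87270026910119
bar n 12042 e 0.00035 p [ 0.616   0.1274 -1.3318  0.1631  0.0954]
end [ 0.5654 -0.0582  0.0801] old [ 0.5656 -0.0579  0.0801]
old along 0.04 perp in tool [ 0.     -0.0002 -0.0001] axis err tool [-0.    -0.     0.002]
new along 0.0403 perp in tool [ 0.     -0.0003 -0.0001] axis err tool [-0.    -0.     0.003]
[0.127 0.122 0.117 0.112 0.107 0.102 0.097 0.092 0.087 0.082 0.077 0.072
 0.067 0.062 0.057 0.052 0.047 0.042 0.037 0.032 0.027 0.022 0.017 0.012
 0.007 0.002]
d [0.0053, 0.0002, 0.0001] t [0.0009, -0.0023, 0.0019]
d [0.0103, 0.0002, 0.0001] t [0.0009, -0.0023, 0.0019]
d [0.0153, 0.0002, 0.0001] t [0.0009, -0.0023, 0.0019]
d [0.0203, 0.0002, 0.0002] t [0.0009, -0.0023, 0.0019]
d [0.0253, 0.0002, 0.0002] t [0.0009, -0.0023, 0.0019]
d [0.0303, 0.0002, 0.0002] t [0.0009, -0.0023, 0.0019]
d [0.0353, 0.0002, 0.0002] t [0.0009, -0.0023, 0.0019]
d [0.0403, 0.0002, 0.0002] t [0.0009, -0.0023, -0.0055]
d [0.0453, -0.0, 0.0002] t [0.001, -0.0023, -0.1053]
d [0.0502, -0.0008, 0.0002] t [0.0011, -0.0022, -0.2053]
d [0.055, -0.0021, 0.0002] t [0.0012, -0.0022, -0.3053]
d [0.0596, -0.0038, 0.0002] t [0.0013, -0.0021, -0.4053]
```

Request:
{"name": "move_arm", "arguments": {"plan": [{"delta_pos": [0.005,0,0],"turn": [0,0,0],"fingers": 0.7},{"delta_pos": [0.01,0.0002,0],"turn": [0,0,0],"fingers": 0.7},{"delta_pos": [0.015,0.0002,0],"turn": [0,0,0],"fingers": 0.7},{"delta_pos": [0.02,0.0002,0.0001],"turn": [0,0,0],"fingers": 0.7},{"delta_pos": [0.025,0.0002,0.0001],"turn": [0,0,0],"fingers": 0.7},{"delta_pos": [0.03,0.0002,0.0001],"turn": [0,0,0],"fingers": 0.7},{"delta_pos": [0.035,0.0002,0.0001],"turn": [0,0,0],"fingers": 0.7},{"delta_pos": [0.035,0.0002,0.0001],"turn": [0,0,0],"fingers": 0.7},{"delta_pos": [0.035,0.0002,0.0001],"turn": [0,0,0],"fingers": 0.7}]}}

```text
clock: 13.3
position: [0.6224, -0.005, 0.0693]
ee_rot: [0.925, 0.372, 0.082, 0.012]
ft_force: [0.4, -0.0, -1.4]
grip_width: 0.468
grasp_force: 40.9
```

```bash
cat > next.py <<'E'
from plan import *
from workcell import *
import sys
from scipy.spatial import cKDTree
o=get_obs();c=cur();w=camera("wrist");x,nn,e,P=collar_tool(w,c)
print("t",o["clock"],c[0].round(4),"collar",x.round(4),nn,"e",round(e,5),"ft",o["ft_force"].round(1),"tq",o["torque"].round(2),o["grasp_force"])
B,m=wbar(w,c);T=(B-c[0])@c[1].as_matrix()
B=B[~((np.abs(T[:,1])<.045)&(T[:,0]<.012))]
r=fit_iter(B,LP,x0=.048);print("bar n",r[1],"e",round(r[2],5),"p",r[0].round(4))
x0=[0,.0003,-.0218]
for xx in(x0,x[:3]):
    q=c[0]+c[1].apply(xx);d,i=cKDTree(L).query(q);print("s",S[i] if i<len(S) else i,"off tool",c[1].inv().apply(q-L[i]).round(4),"axis err",(c[1].inv().apply(at(i*.0005)[1])).round(3))
ss=[float(a) for a in sys.argv[1:]]
rows([pose(s,x0+[0,0]) for s in ss],c)
E
python3 next.py .092 .087 .082 .077 .072 .067 .062 .057 .052 .047 .042 .039
```

```text
t 13.3 [ 0.6224 -0.005   0.0693] collar [-0.0002  0.0003 -0.0218  0.0009 -0.0002] 3881 e 0.00039 ft [ 0.4 -0.  -1.4] tq [-0.07  0.18 -0.  ] 40.87430452607805
bar n 7520 e 0.00034 p [ 0.6159  0.1275 -1.3301  0.1626  0.0955]
s 0.0975 off tool [ 0.0002 -0.0001 -0.0001] axis err [1.    0.002 0.002]
s 0.0975 off tool [-0.     -0.     -0.0001] axis err [1.    0.002 0.002]
d [0.0052, 0.0, 0.0001] t [0.0009, -0.0023, -0.0053]
d [0.0102, -0.0002, 0.0001] t [0.001, -0.0023, -0.1051]
d [0.0151, -0.001, 0.0001] t [0.0011, -0.0022, -0.2051]
d [0.0199, -0.0022, 0.0001] t [0.0013, -0.0022, -0.3051]
d [0.0245, -0.004, 0.0002] t [0.0014, -0.0021, -0.4051]
d [0.029, -0.0062, 0.0002] t [0.0015, -0.0021, -0.5051]
d [0.0332, -0.0088, 0.0002] t [0.0016, -0.002, -0.6051]
d [0.0372, -0.0118, 0.0002] t [0.0017, -0.0019, -0.7051]
d [0.0408, -0.0152, 0.0002] t [0.0018, -0.0018, -0.8051]
d [0.044, -0.019, 0.0002] t [0.0019, -0.0018, -0.9051]
d [0.0469, -0.023, 0.0002] t [0.002, -0.0017, -1.0051]
d [0.0484, -0.0256, 0.0002] t [0.002, -0.0017, -1.0451]
```

Request:
{"name": "move_arm", "arguments": {"plan": [{"delta_pos": [0.0052,0,0.0001],"turn": [0.001,-0.002,0],"fingers": 0.7},{"delta_pos": [0.0077,-0.0001,0.0001],"turn": [0.001,-0.002,-0.053],"fingers": 0.7},{"delta_pos": [0.0102,-0.0003,0.0001],"turn": [0.001,-0.002,-0.105],"fingers": 0.7},{"delta_pos": [0.0127,-0.0007,0.0001],"turn": [0.001,-0.002,-0.155],"fingers": 0.7},{"delta_pos": [0.0151,-0.0011,0.0001],"turn": [0.001,-0.002,-0.205],"fingers": 0.7},{"delta_pos": [0.0175,-0.0017,0.0001],"turn": [0.001,-0.002,-0.255],"fingers": 0.7},{"delta_pos": [0.0199,-0.0023,0.0001],"turn": [0.001,-0.002,-0.305],"fingers": 0.7},{"delta_pos": [0.0222,-0.0032,0.0001],"turn": [0.001,-0.002,-0.355],"fingers": 0.7},{"delta_pos": [0.0245,-0.0041,0.0001],"turn": [0.001,-0.002,-0.405],"fingers": 0.7},{"delta_pos": [0.0245,-0.0041,0.0001],"turn": [0.001,-0.002,-0.405],"fingers": 0.7},{"delta_pos": [0.0245,-0.0041,0.0001],"turn": [0.001,-0.002,-0.405],"fingers": 0.7}]}}

```text
clock: 14.72
position: [0.6371, 0.0149, 0.0724]
ee_rot: [0.831, 0.55, 0.077, 0.028]
ft_force: [0.1, -0.1, -2.3]
grip_width: 0.465
grasp_force: 40.9
```

```bash
python3 next.py .0695 .067 .0645 .062 .0595 .057 .0545 .052 .0495 .047 .042
```

```text
t 14.725 [0.6371 0.0149 0.0724] collar [-0.0003  0.     -0.0218 -0.0136 -0.0032] 3904 e 0.00044 ft [ 0.1 -0.1 -2.3] tq [-0.05  0.19 -0.  ] 40.8714812216931
bar n 5003 e 0.00033 p [ 0.616   0.1278 -1.3312  0.1286  0.0954]
s 0.07200000000000001 off tool [ 0.0002 -0.0001 -0.0001] axis err [ 1.    -0.001  0.   ]
s 0.07200000000000001 off tool [-0.0001 -0.0003 -0.0001] axis err [ 1.    -0.001  0.   ]
d [0.0023, -0.0, 0.0001] t [0.0004, -0.0001, -0.0511]
d [0.0048, -0.0002, 0.0001] t [0.0004, -0.0001, -0.1011]
d [0.0073, -0.0005, 0.0001] t [0.0004, -0.0001, -0.1511]
d [0.0097, -0.001, 0.0001] t [0.0004, -0.0001, -0.2011]
d [0.0121, -0.0015, 0.0001] t [0.0004, -0.0001, -0.2511]
d [0.0145, -0.0022, 0.0001] t [0.0004, -0.0001, -0.3011]
d [0.0169, -0.003, 0.0001] t [0.0004, -0.0001, -0.3511]
d [0.0192, -0.0039, 0.0001] t [0.0004, -0.0, -0.4011]
d [0.0214, -0.0049, 0.0001] t [0.0004, -0.0, -0.4511]
d [0.0236, -0.0061, 0.0001] t [0.0004, -0.0, -0.5011]
d [0.0279, -0.0087, 0.0001] t [0.0004, 0.0, -0.6011]
```

Request:
{"name": "move_arm", "arguments": {"plan": [{"delta_pos": [0.0024,-0.0001,0],"turn": [0,0,-0.051],"fingers": 0.7},{"delta_pos": [0.0048,-0.0002,0],"turn": [0,0,-0.101],"fingers": 0.7},{"delta_pos": [0.0073,-0.0006,0],"turn": [0,0,-0.151],"fingers": 0.7},{"delta_pos": [0.0097,-0.001,0],"turn": [0,0,-0.201],"fingers": 0.7},{"delta_pos": [0.0121,-0.0015,0.0001],"turn": [0,0,-0.251],"fingers": 0.7},{"delta_pos": [0.0145,-0.0022,0.0001],"turn": [0,0,-0.301],"fingers": 0.7},{"delta_pos": [0.0169,-0.003,0.0001],"turn": [0,0,-0.351],"fingers": 0.7},{"delta_pos": [0.0192,-0.0039,0.0001],"turn": [0,0,-0.401],"fingers": 0.7},{"delta_pos": [0.0214,-0.0049,0.0001],"turn": [0,0,-0.451],"fingers": 0.7},{"delta_pos": [0.0236,-0.0061,0.0001],"turn": [0,0,-0.501],"fingers": 0.7},{"delta_pos": [0.0236,-0.0061,0.0001],"turn": [0,0,-0.501],"fingers": 0.7},{"delta_pos": [0.0236,-0.0061,0.0001],"turn": [0,0,-0.501],"fingers": 0.7}]}}

```text
clock: 16.27
position: [0.6405, 0.0388, 0.0738]
ee_rot: [0.669, 0.739, 0.068, 0.046]
ft_force: [0.4, -1.2, -1.5]
grip_width: 0.467
grasp_force: 40.9
```

```bash
python3 next.py .0445 .042 .0395 .037 .034 .03 .026 .022 .018 .014 .01 .007
```

```text
t 16.275 [0.6405 0.0388 0.0738] collar [-0.0002 -0.0002 -0.0219 -0.0158 -0.0047] 3922 e 0.00044 ft [ 0.4 -1.2 -1.5] tq [-0.06  0.22 -0.05] 40.87637239485048
bar n 2864 e 0.00031 p [ 0.6161  0.1274 -1.3299  0.1528  0.0955]
s 0.047 off tool [-0.0002 -0.0001  0.    ] axis err [ 1.    -0.001 -0.   ]
s 0.0475 off tool [ 0.0001 -0.0007 -0.    ] axis err [ 1.     0.009 -0.   ]
d [0.0027, 0.0001, -0.0] t [0.0005, 0.0001, -0.0506]
d [0.0051, -0.0001, -0.0] t [0.0005, 0.0001, -0.1006]
d [0.0076, -0.0004, -0.0] t [0.0005, 0.0002, -0.1406]
d [0.0101, -0.0008, -0.0] t [0.0005, 0.0002, -0.1406]
d [0.0131, -0.0012, -0.0] t [0.0005, 0.0002, -0.1406]
d [0.017, -0.0018, -0.0] t [0.0005, 0.0002, -0.1406]
d [0.021, -0.0023, -0.0] t [0.0005, 0.0002, -0.1406]
d [0.0249, -0.0029, -0.0] t [0.0005, 0.0002, -0.1406]
d [0.0289, -0.0034, -0.0] t [0.0005, 0.0002, -0.1406]
d [0.0329, -0.004, -0.0] t [0.0005, 0.0002, -0.1406]
d [0.0368, -0.0046, -0.0] t [0.0005, 0.0002, -0.1406]
d [0.0398, -0.005, -0.0] t [0.0005, 0.0002, -0.1406]
```

Request:
{"name": "move_arm", "arguments": {"plan": [{"delta_pos": [0.0026,0.0001,0],"turn": [0,0,-0.051],"fingers": 0.7},{"delta_pos": [0.0051,0,0],"turn": [0,0,-0.1],"fingers": 0.7},{"delta_pos": [0.0076,-0.0003,0],"turn": [0,0,-0.14],"fingers": 0.7},{"delta_pos": [0.0101,-0.0007,0],"turn": [0,0,-0.14],"fingers": 0.7},{"delta_pos": [0.0131,-0.0011,0],"turn": [0,0,-0.14],"fingers": 0.7},{"delta_pos": [0.017,-0.0017,0],"turn": [0,0,-0.14],"fingers": 0.7},{"delta_pos": [0.021,-0.0022,0],"turn": [0,0,-0.14],"fingers": 0.7},{"delta_pos": [0.0249,-0.0028,0],"turn": [0,0,-0.14],"fingers": 0.7},{"delta_pos": [0.0289,-0.0033,0],"turn": [0,0,-0.14],"fingers": 0.7},{"delta_pos": [0.0329,-0.0039,0],"turn": [0,0,-0.14],"fingers": 0.7},{"delta_pos": [0.0329,-0.0039,0],"turn": [0,0,-0.14],"fingers": 0.7},{"delta_pos": [0.0329,-0.0039,0],"turn": [0,0,-0.14],"fingers": 0.7}]}}

```text
clock: 17.82
position: [0.6334, 0.0712, 0.0739]
ee_rot: [0.615, 0.784, 0.064, 0.051]
ft_force: [0.5, -0.3, -1.6]
grip_width: 0.464
grasp_force: 40.9
```

```bash
python3 next.py .012 .01 .009 .008 .007
```

```text
t 17.825 [0.6334 0.0712 0.0739] collar [-0.0002 -0.0003 -0.0219  0.0019 -0.0088] 3781 e 0.00043 ft [ 0.5 -0.3 -1.6] tq [-0.06  0.24  0.02] 40.87670657609124
bar n 0 e 0.0 p [ 0.6162  0.1277 -1.3318  0.1638  0.0955]
s 0.014 off tool [0.0001 0.0001 0.    ] axis err [ 1.     0.001 -0.   ]
s 0.014 off tool [-0.0001 -0.0005 -0.    ] axis err [ 1.     0.001 -0.   ]
d [0.0019, -0.0001, -0.0] t [0.0005, 0.0003, 0.0009]
d [0.0039, -0.0001, -0.0] t [0.0005, 0.0003, 0.0009]
d [0.0049, -0.0001, -0.0] t [0.0005, 0.0003, 0.0009]
d [0.0059, -0.0001, -0.0] t [0.0005, 0.0003, 0.0009]
d [0.0069, -0.0001, -0.0] t [0.0005, 0.0003, 0.0009]
```

Request:
{"name": "move_arm", "arguments": {"plan": [{"delta_pos": [0.002,0,0],"turn": [0,0,0],"fingers": 0.7},{"delta_pos": [0.004,0,0],"turn": [0,0,0],"fingers": 0.7},{"delta_pos": [0.005,0,0],"turn": [0,0,0],"fingers": 0.7},{"delta_pos": [0.006,0,0],"turn": [0,0,0],"fingers": 0.7},{"delta_pos": [0.006,0,0],"turn": [0,0,0],"fingers": 0.7}]}}

```text
clock: 18.5
position: [0.6319, 0.0774, 0.0739]
ee_rot: [0.615, 0.784, 0.064, 0.051]
ft_force: [-0.5, 0.5, -1.7]
grip_width: 0.462
grasp_force: 40.9
```

Request:
{"name": "move_arm", "arguments": {"plan": [{"delta_pos": [0.0005,0,0],"turn": [0,0,0],"fingers": 0.7},{"delta_pos": [0.0008,0,0],"turn": [0,0,0],"fingers": 0.7},{"delta_pos": [0.0008,0,0],"turn": [0,0,0],"fingers": 0.7}]}}

```text
clock: 18.88
position: [0.6319, 0.0775, 0.074]
ee_rot: [0.615, 0.784, 0.064, 0.051]
ft_force: [1.1, -2.7, -1.6]
grip_width: 0.467
grasp_force: 40.9
```

```bash
python3 next.py .007
```

```text
t 18.875 [0.6319 0.0775 0.074 ] collar [-0.0003 -0.0003 -0.022   0.004  -0.0166] 3345 e 0.00041 ft [ 1.1 -2.7 -1.6] tq [-0.44  0.09 -0.07] 40.87061592901591
bar n 0 e 0.0 p [ 0.6162  0.1277 -1.3318  0.1638  0.0955]
s 0.0075 off tool [ 0.0001  0.0001 -0.    ] axis err [ 1.     0.001 -0.001]
s 0.0075 off tool [-0.0002 -0.0005 -0.0002] axis err [ 1.     0.001 -0.001]
d [0.0004, -0.0001, 0.0] t [0.0006, 0.0005, 0.0006]
```

The collar met the shoulder with about 3 N, at the expected place (middle at 7.5 mm). I let go and back off upwards.

Request:
{"name": "move_arm", "arguments": {"plan": [{"delta_pos": [0.0008,0,0],"turn": [0,0,0],"fingers": 0.5},{"delta_pos": [0,0,0],"turn": [0,0,0],"fingers": 0.4},{"delta_pos": [0,0,0],"turn": [0,0,0],"fingers": 0.3},{"delta_pos": [0,0,0],"turn": [0,0,0],"fingers": 0.3},{"delta_pos": [0,0,-0.02],"turn": [0,0,0],"fingers": 0.3},{"delta_pos": [0,0,-0.05],"turn": [0,0,0],"fingers": 0.3},{"delta_pos": [0,0,-0.09],"turn": [0,0,0],"fingers": 0.3},{"delta_pos": [0,0,-0.12],"turn": [0,0,0],"fingers": 0.3},{"delta_pos": [-0.05,0,-0.15],"turn": [0,0,0],"fingers": 0.3},{"delta_pos": [-0.05,0,-0.15],"turn": [0,0,0],"fingers": 0.3},{"delta_pos": [-0.05,0,-0.15],"turn": [0,0,0],"fingers": 0.3}]}}

```text
clock: 20.3
position: [0.6197, 0.0237, 0.2229]
ee_rot: [0.615, 0.784, 0.065, 0.051]
ft_force: [-0.2, 0.9, 0.7]
grip_width: 0.701
grasp_force: 0.0
```

Run:
```python
from plan import *
from workcell import *
o=get_obs();c=cur();w=camera("wrist");W=wcloud(w,c);print(o["position"].round(4),o["ft_force"].round(1))
M=Ro.from_euler('Z',LP[2]).as_matrix();X=(W-[LP[0],LP[1],LP[4]])@M-[.045,0,0]
r=np.hypot(X[...,1],X[...,2])
k=(X[...,0]>-.002)&(X[...,0]<.03)&(r>.0135)&(r<.024)
P=X[k];print(len(P),np.percentile(P,[1,50,99],0).round(4).tolist())
def f(p):
    D=P-p[:3];a=np.array([1,p[3],p[4]]);a/=np.linalg.norm(a);x=D@a;q=np.linalg.norm(D-np.outer(x,a),axis=1)
    dx=np.abs(x)-.007;dr=np.abs(q-.01625)-.00475
    return np.hypot(np.maximum(dx,0),np.maximum(dr,0))+np.minimum(np.maximum(dx,dr),0)
q=least_squares(f,[.008,0,0,0,0],loss='soft_l1',f_scale=.001);print("mid in shoulder frame",q.x.round(4),np.median(np.abs(q.fun)))
v,u=np.where(k);y0,x0=int(v.mean()),int(u.mean());im=w["color"][max(0,y0-80):y0+80,max(0,x0-100):x0+100]
cv2.imwrite("pics/end.png",cv2.resize(im,None,fx=3,fy=3,interpolation=cv2.INTER_CUBIC)[...,::-1])
```

```text
[0.6197 0.0237 0.2229] [-0.2  0.9  0.7]
753 [[-0.0019, -0.0206, 0.0009], [0.0061, -0.003, 0.0165], [0.0143, 0.019, 0.0209]]
mid in shoulder frame [ 0.0065  0.0002 -0.0012  0.0052  0.0091] 0.0003854981852319172
```

View pics/end.png

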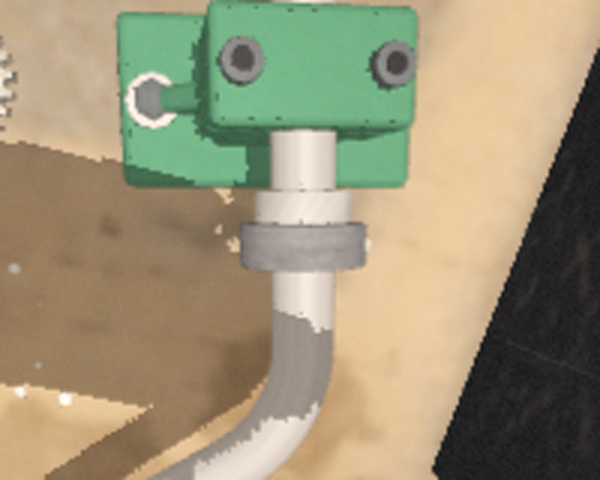

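The picture shows the collar (303,245) flush against the shoulder (303,208), with no gap, and the gripper clear.

```bash
python3 -c "
from workcell import *
print(hand_in())"
```

```text
the job is handed in; nothing more can be done
None
```

The collar sits fully home against the shoulder with the gripper let go and clear, and the job is handed in after about 20 s of arm time; the last push read about 3 N at the wrist, and the verdict was not shown.

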